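Clean cup into the seasoning carousel, tall jar to the front and held

ROBOT

A 6-joint arm with a two-finger parallel gripper is mounted at the origin on a cart in front of the work surface, level with it; the furniture and walls round the work are solid. World frame = base frame: x ahead of the robot, y to its left, z up, the work surface at z = 0. Lengths are in mm, angles in rad, forces in N, time in s.
With the tool pointing down it reaches from about 275 to 1000 mm from the base axis. Payload 8.4 kg.
Tool frame: the origin (TCP) lies midway between the tips of the shut fingers; the grasp point (between the pads) lies 19 mm behind it; z points along the fingers, y is the line along which they close (so a half turn about z gives the same grasp; the last joint's range is limited). The gripper opens to 85 mm and grips with 20 to 120 N. Pads are 22 mm wide; open, the fingers measure 114 mm over their backs; the gripper's body (76 mm by 85 mm) begins 54 mm behind the grasp point. The pads swing forward as they close: fully open they stand 13 mm farther back than shut.
Start: joints at [1.165, 0.353, 1.633, -0, 1.155, -0.002], TCP at [245.571, 574.737, 205.981] pointing down, gripper open.
Joint ranges: [-2.63, 2.63], [-0.92, 2.1], [0.06, 2.66], [-1.3, 4.44], [0, 2.69], [-3.02, 3.02]. Speed limits (rad/s): [2.22, 2.22, 2.79, 3.14, 3.14, 3.14].

INTERFACE

Orientations are given as [roll, pitch, yaw] about the fixed x, y, z axes, in that order (R = Rz(yaw) Ry(pitch) Rx(roll)).
In Python, from rig import r, imaging gives the robot as it stands. The module is installed in compiled form; this text tells all that it offers.
- The arm moves only by the tool arm_command, never from a script. Its argument "deltas" is a list of rows, each an object of numbers: "hand": the finger opening in mm, from 0 to 85.4; "tx", "ty", "tz": the shift along the tool's x, y, z in mm; "wx", "wy", "wz": the turn, a rotation vector about the tool's x, y, z in rad. A call has 1 to 8 rows; each row shifts and turns the commanded pose from where the row before left it, along the tool's axes as they then stand; what a row does not reach is not made up. A row lasts 1/8 s, in which the tool goes at most 62.5 mm and 10.7 degrees, less where a joint would pass 70% of its speed; a pose out of reach is approached as far as the arm can. A call with a gripper value outside its range is refused whole. The fingers move at their own pace and stop on an object; "squeeze" is the grip in N (left out, the last holds). Time passes only in rows, so rows that do not move let the fingers close. It gives the time, the measured TCP pose, the force, the opening and the grip force at its end, in the units of the state.
- r.sense(): the state, without advancing time (a new reading comes with each control period).
- imaging.grab_frame(name): name is "scene" or "top" or "wrist"; returns a dict with "image" (400x640x3 uint8, red, green, blue), "mtx" (3x3 intrinsics, pixels), "world_to_cam" (4x4, takes a point from world to camera coordinates). Camera axes: x right, y up, looking along -z (the intrinsics and any distortion apply to the point x, -y, -z); pixel columns grow to the right and rows downward; lengths in mm; the calibration is good to about 2 mm. The wrist camera is an equidistant fisheye: a pixel r from the principal point sees the ray r / f radians off the axis. A picture is of the moment at which its call begins. There is no depth.
- r.sign_off(): hands the job in; it is judged then, once.
The state is a dict: "clock": time; "qpos": joint angles; "qvel": joint speeds; "joint_efforts": joint torques, N m; "eef_pos": TCP position; "tcp_rot": TCP orientation; "contact_force": force on the tool from outside, world axes, zero at the start; "wrist_torque": the same for the moment, N m; "opening": opening from 0.0 (shut) to 1.0 (fully open); "grasp_force": force on a finger pad.
Only numpy, scipy, OpenCV 4.12 (cv2) and the standard library are available. Lean on these libraries where they do the work, as an engineer would, in place of code of your own. Each camera call takes 0.05 s, during which the arm holds its last target. There are 200 camera calls.

TASK

Put the clean measuring cup, the one standing rim-down on the counter, into the empty pocket of the seasoning carousel, still rim-down, and let go of it; leave the used cup, which stands rim-up, alone. Then take hold of the tall jar and turn the carousel by it until the tall jar stands squarely at the pointer on the carousel's foot, and finish while still gripping the jar there, holding the carousel still.

Things in the scene. Friction and masses are not known exactly. Their poses are not given: they have to be found in the camera images.
- clean_cup_centre (a point): The clean cup: a plain steel measuring cup, 60 mm high, loose, 60 g, standing rim-down on the counter (closed bottom on top). Round: the rolled rim, the lowest 5 to 8 mm, is 52 mm across, the wall above it tapers from 48 mm to 45 mm at the top. The point is on its axis half-way up (30 mm above the counter); its z axis points from the rim to the closed bottom, so up while the cup is rim-down.
- used_cup_centre (a point): The used cup: identical to the clean cup but standing rim-up with its mouth open upward, loose on the counter. The point is on its axis half-way up (30 mm above the counter); its z axis points from the closed bottom to the rim. Either cup may stand on either of the two places left of the carousel.
- pocket (a point): The empty pocket on the carousel: a round ring 10 mm high, 60 mm inside and 66 mm outside diameter, open on top, standing on the turning disc with its axis 75 mm from the disc's axis, opposite the tall jar. The point is the centre of its floor, 97 mm above the counter. Two squat round jars (50 mm across, 56 mm high) are fixed to the disc a quarter turn either side of the pocket, also 75 mm from the axis.
- tall_jar_grip (a point): The tall jar: round, white with a steel cap, 120 mm high, the only tall one, fixed rigidly upright to the turning disc (it cannot spin by itself, so a grip that does not turn with it slips round it) with its axis 75 mm from the disc's axis. The point is on the jar's axis 90 mm above the disc (187 mm above the counter). White body 44 mm across up to 84 mm above the disc, then a narrow neck, cap 40 mm across from 96 to 120 mm above the disc.
- disc_centre (a point): The centre of the carousel's round disc (224 mm across, 10 mm thick) on its vertical turning axis, at the disc's upper face, 97 mm above the counter. The disc carries three jars and the pocket; a low domed nut (32 mm across, 16 mm high) sits at its centre. The foot under it is fixed to the counter.
- front_mark (a point): The point over which the tall jar's axis must come: at the height of the disc's upper face, 75 mm from the turning axis, on the line to the pointer. Fixed to the foot.
- pointer_tip (a point): The pointer: a flat steel arm 14 mm wide that runs out under the disc from the fixed foot and turns up 130 mm from the axis, just beyond the disc's edge, ending 110 mm above the counter in a small round button. The point is at the button.
- turntable (a joint): Angle of the turning disc on the foot, in rad: 0 with the tall jar at the pointer, growing counter-clockwise seen from above. It starts between 1.0 and 5.2, turns either way as far as the pointer (6.28 is the same place as 0, stops at -3.3 and 9.6) with a steady friction of 0.1 N m and stays where it is left.

How it is judged (in metres and radians):
On the way, in this order (a step that is already met when the one before it is completed fails the run):
1. the clean cup sits rim-down in the pocket, let go (horizontal distance between clean_cup_centre and pocket below 0.007 m and z of clean_cup_centre in the frame of pocket between 0.024 and 0.034 m and angle between clean_cup_centre's own z axis and vertical below 0.12 rad and contact force between the fingers and clean_cup below 0.1 N), for 0.3 s.
2. the tall jar, gripped, has come to the pointer (horizontal distance between tall_jar_grip and front_mark below 0.01 m and contact force between the fingers and turntable above 2 N and horizontal distance between the grasp point and tall_jar_grip below 0.03 m), for 0.2 s.
At the end, for the whole second after the job is handed in: Clean cup rim-down on the pocket floor (within 7 mm of its axis, 0.12 rad of upright); tall jar's axis within 10 mm of the front mark, disc slower than 0.1 rad/s, fingers at the tall jar (grasp point within 30 mm of its axis) pressing with over 2 N; used cup within 20 mm of its start (all of step 2 and horizontal distance between clean_cup_centre and pocket below 0.007 m and z of clean_cup_centre in the frame of pocket between 0.024 and 0.034 m and angle between clean_cup_centre's own z axis and vertical below 0.12 rad and velocity of joint turntable between -0.1 and 0.1 rad/s and distance of used_cup_centre from where it was at the start of the episode below 0.02 m); the arm keeps its last pose, push and grip.
It fails at once if the used cup is moved or tipped (distance of used_cup_centre from where it was at the start of the episode above 0.03 m or angle between used_cup_centre's own z axis and vertical above 0.3 rad).
It fails at once if the clean cup is knocked over or turned rim-up (angle between clean_cup_centre's own z axis and vertical above 0.8 rad).
It also fails if it takes over 67 s, if anything falls off the work surface, if the arm or the gripper's body presses on something with over 40 N, if the wrist force passes 120 N, or if a joint passes its speed limit or range.

## Working session

There is one attempt and no reset: what is moved stays moved. The work goes in short steps, Python scripts to look and compute and a tool call to move; the robot and the scene stay as the last step left them, time stands still between calls to the robot, and variables do not carry over. Pictures are saved under pics/ and viewed, at most 10 in all, crops included, and the job is handed in when it is done.

Besides the shell and the picture viewer there is one more tool, called after "Request:" in YAML: its name, and indented under it one key for each argument. arm_command: Moves the arm, as the interface text tells. Its arguments: {"type":"object","properties":{"deltas":{"type":"array"},"squeeze":{"type":"number"}},"required":["deltas"]}

```bash
mkdir -p pics; cat > h.py <<'E'
import numpy as np, cv2
from rig import r, imaging
def grab(n,save=None):
    f=imaging.grab_frame(n)
    if save: cv2.imwrite(save,cv2.cvtColor(f["image"],cv2.COLOR_RGB2BGR))
    return f
def ray(f,u,v,fish=False):
    K=np.array(f["mtx"]);T=np.array(f["world_to_cam"])
    a=(u-K[0,2])/K[0,0];b=(v-K[1,2])/K[1,1]
    if fish:
        t=np.hypot(a,b);s=np.sin(t)/t if t>1e-9 else 1.;d=np.array([a*s,-b*s,-np.cos(t)])
    else: d=np.array([a,-b,-1.])
    R=T[:3,:3];return -R.T@T[:3,3],R.T@(d/np.linalg.norm(d))
def onplane(f,u,v,z,fish=False):
    o,d=ray(f,u,v,fish);return o+d*(z-o[2])/d[2]
def meet(rays):
    A=np.zeros((3,3));b=np.zeros(3)
    for o,d in rays:
        P=np.eye(3)-np.outer(d,d);A+=P;b+=P@o
    x=np.linalg.solve(A,b);return x,[np.linalg.norm((np.eye(3)-np.outer(d,d))@(x-o)) for o,d in rays]
def proj(f,p,fish=False):
    K=np.array(f["mtx"]);T=np.array(f["world_to_cam"])
    c=T[:3,:3]@np.array(p)+T[:3,3];x,y,z=c[0],-c[1],-c[2]
    if fish:
        q=np.hypot(x,y);t=np.arctan2(q,z);x,y,z=x/q*t,y/q*t,1
    return np.array([K[0,0]*x/z+K[0,2],K[1,1]*y/z+K[1,2]])
E
python3 - <<'E'
from h import *
for n in("scene","top"):
    f=grab(n,f"pics/{n}0.png");o,d=ray(f,320,200);print(n,o.round(),d.round(2),f["mtx"][0][0])
print(r.sense())
E
```

```text
scene [ -75. -287.  599.] [ 0.75  0.41 -0.52] 369.2271348519713
top [ 443.   67. 1083.] [ 0.13  0.03 -0.99] 387.35199386311854
{'clock': 0.1, 'qpos': array([ 1.16457098e+00,  3.53590272e-01,  1.63406534e+00,  1.06145580e-05,
        1.15522702e+00, -2.37464123e-03]), 'qvel': array([ 0.00066395, -0.00051335, -0.00241602, -0.00019656,  0.00016693,
       -0.00129481]), 'joint_efforts': array([ 1.01819103e-03, -6.06358695e+01, -3.42821789e+01,  6.19529806e-05,
        3.87207168e-03, -2.37652824e-05]), 'eef_pos': array([245.39644847, 574.29442133, 205.32729407]), 'tcp_rot': array([-3.14030270e+00, -1.27687875e-05,  2.73773765e+00]), 'contact_force': array([ 0.07067543, -0.93018368,  0.03450554]), 'wrist_torque': array([ 0.00838698, -0.04660045,  0.00616808]), 'grasp_force': 0.0, 'opening': 0.9965977704566485}
```

View pics/scene0.png

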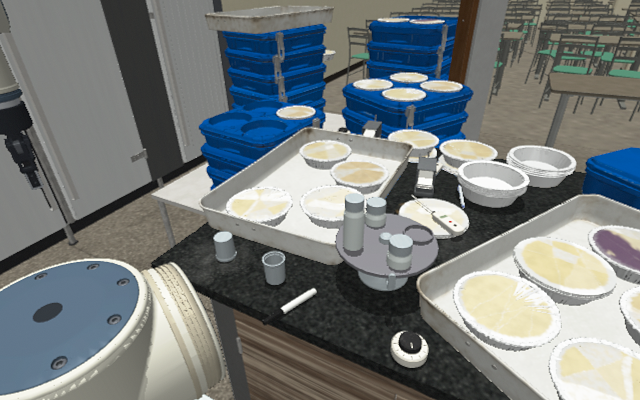

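View pics/top0.png

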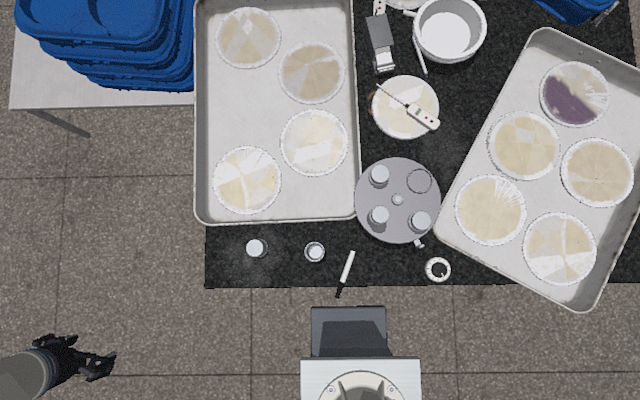

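The scene view shows the clean cup (closed top) at about (224,246), the used cup (open mouth) at (274,267) and the tall jar at (354,220). In the top view these are at (257,248), (314,252) and (379,216). Also in the top view, the pocket is at (420,181), the disc centre at (397,200) and the pointer button at (420,244).

```bash
python3 - <<'E'
import cv2,numpy as np
t=cv2.imread("pics/top0.png");s=cv2.imread("pics/scene0.png")
a=cv2.resize(t[150:255,345:450],None,fx=3.8,fy=3.8,interpolation=cv2.INTER_CUBIC)
b=cv2.resize(s[185:300,330:445],(399,399),interpolation=cv2.INTER_CUBIC)
c=cv2.resize(t[235:265,240:330],(399,133),interpolation=cv2.INTER_CUBIC)
d=cv2.resize(s[225:290,205:295],(277,200),interpolation=cv2.INTER_CUBIC)
o=np.zeros((600,800,3),np.uint8);o[:399,:399]=a;o[:399,400:799]=b;o[400:533,:399]=c;o[400:,400:677]=d
cv2.imwrite("pics/comp1.png",o)
E
```

```text
(no output)
```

View pics/comp1.png

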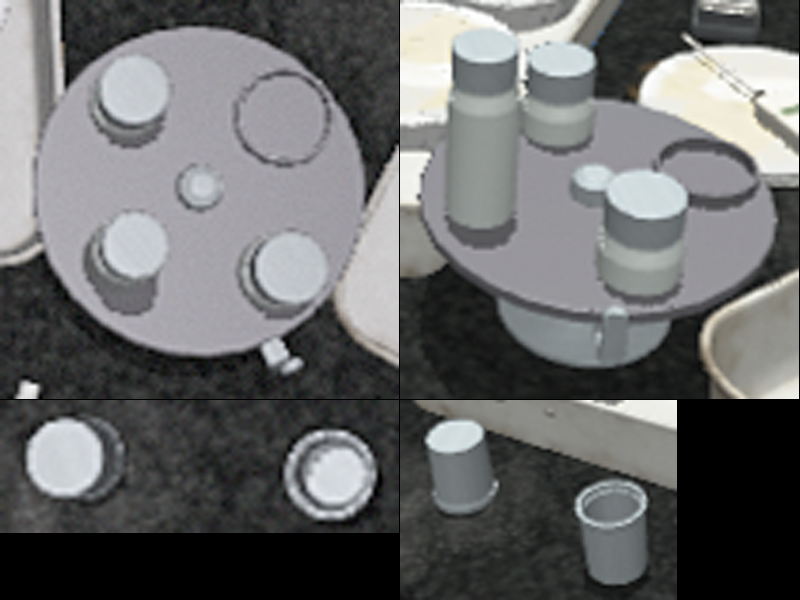

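The enlarged crops give the cap tops, the ring, the nut, the disc rim and the button. Next I triangulate them, refining the cup and cap tops with ellipse fits.

```bash
python3 - <<'E'
from h import *
ft=grab("top");fs=grab("scene")
def blob(f,u,v,thr,h=14):
    g=cv2.cvtColor(f["image"],cv2.COLOR_RGB2GRAY);u0,v0=int(u)-h,int(v)-h
    c=cv2.resize(g[v0:v0+2*h,u0:u0+2*h],None,fx=8,fy=8,interpolation=cv2.INTER_CUBIC)
    n,l,st,ce=cv2.connectedComponentsWithStats((c>thr).astype(np.uint8))
    k=l[8*h+4,8*h+4]; 
    return u0+(ce[k][0]+.5)/8-.5, v0+(ce[k][1]+.5)/8-.5, (st[k][2:4]/8), k
import sys
P={"clean":((254.4,248.3),(222.9,236.0)),"tall":((380.3,214.2),(354.8,198.8))}
g=[cv2.cvtColor(f["image"],cv2.COLOR_RGB2GRAY) for f in(ft,fs)]
for n,(a,b) in P.items():
    for thr in (195,205):
        A=blob(ft,*a,thr);B=blob(fs,*b,thr-5);print(n,np.round(A[:2],1),A[2],np.round(B[:2],1),B[2])
        x,e=meet([ray(ft,*A[:2]),ray(fs,*B[:2])]);print("   ",x.round(1),np.round(e,1))
for n,a,b in(("used",(314.4,251.9),(273.9,258.5)),("pocket",(419.5,181.05),(418.2,234.6)),("tallm",*P["tall"]),("cleanm",*P["clean"]),("button",(421.5,246),(392.2,275.5))):
    x,e=meet([ray(ft,*a),ray(fs,*b)]);print(n,x.round(1),np.round(e,1))
print("plane disc",onplane(ft,397.9,200.3,97),"nut",onplane(ft,397.9,199,113),"pocket",onplane(ft,419.5,181.05,107),"tall",onplane(ft,380.3,214.2,217),"clean",onplane(ft,254.4,248.3,60),"button",onplane(ft,421.5,246,110),"used",onplane(ft,314.4,251.9,60))
for p in([456,-43,97],):print(proj(ft,p))
E
```

```text
clean [254.1 247.6] [15.875 16.5  ] [222.4 236.3] [17.875 10.   ]
    [451.1 273.8  56.9] [0.7 0.7]
clean [254.1 247.6] [15.625 16.   ] [222.4 236.3] [17.625  9.625]
    [451.1 273.8  57. ] [0.7 0.7]
tall [380.1 214. ] [16.25  16.125] [350.8 196.6] [28.  26.5]
    [518.2 -38.6 217.2] [2. 2.]
tall [379.6 213.4] [28. 28.] [350.6 196.5] [28.  26.5]
    [519.7 -37.7 216.3] [2.1 2.1]
used [437.8 113.7  57.6] [1.8 1.8]
pocket [ 613.  -160.    98.8] [1.7 1.7]
tallm [520.  -43.  211.5] [1.6 1.6]
cleanm [449.8 271.8  59.5] [1.7 1.7]
button [ 448.  -154.   110.7] [1.4 1.4]
plane disc [ 564.02273909 -101.70222366   97.        ] nut [565.34504916 -99.10713426 113.        ] pocket [ 610.90561822 -156.51262824  107.        ] tall [518.79664086 -40.85004282 217.        ] clean [448.65814223 273.02693227  60.        ] button [ 447.36141145 -152.82867596  110.        ] used [436.77332652 114.99889539  60.        ]
[376.26439496 243.29979939]
```

Request:
arm_command:
  deltas:
    - {"tx": -51, "ty": -33, "hand": 85}
    - {"tx": -51, "ty": -33}
    - {"tx": -51, "ty": -33}
    - {"tx": -51, "ty": -33}
    - {"tx": -51, "ty": -33}
    - {"tx": -51, "ty": -33}
    - {}
    - {}

```text
schema error: expected keys hand, tx, ty, tz, wx, wy, wz
```

```bash
python3 - <<'E'
from h import *
f=grab("wrist","pics/w1.png");s=r.sense();print(s["clock"],s["eef_pos"],s["tcp_rot"],s["qpos"],s["opening"])
o,d=ray(f,320,200,True);print(o,d,f["mtx"]);print(proj(f,[451,273.5,60],True),proj(f,[437,114,60],True))
E
```

```text
0.25 [245.4975456  574.49748352 205.61230627] [-3.14088135e+00  3.14271487e-05  2.73778562e+00] [ 1.16457600e+00  3.53351125e-01  1.63374841e+00 -3.62273812e-05
  1.15520434e+00 -2.39863704e-03] 0.9947121370604884
[172.26399875 605.93737056 372.5596576 ] [ 0.29022388 -0.11298951 -0.95026495] [[309.70691629   0.         316.44415944]
 [  0.         309.70691629 199.68023677]
 [  0.           0.           1.        ]]
[193.89681433 369.01570385] [127.1633697  372.52789775]
```

View pics/w1.png

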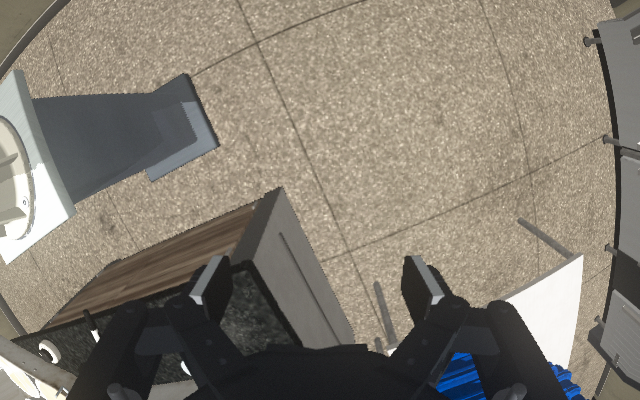

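The move was refused because every row needs all its keys, so the wrist view still shows the start pose over the floor, with the fingers at about (210,280) and (420,280). I'll resend with complete rows.

Request:
arm_command:
  deltas:
    - {"tx": -51, "ty": -33, "tz": 0, "wx": 0, "wy": 0, "wz": 0, "hand": 85}
    - {"tx": -51, "ty": -33, "tz": 0, "wx": 0, "wy": 0, "wz": 0, "hand": 85}
    - {"tx": -51, "ty": -33, "tz": 0, "wx": 0, "wy": 0, "wz": 0, "hand": 85}
    - {"tx": -51, "ty": -33, "tz": 0, "wx": 0, "wy": 0, "wz": 0, "hand": 85}
    - {"tx": -51, "ty": -33, "tz": 0, "wx": 0, "wy": 0, "wz": 0, "hand": 85}
    - {"tx": -51, "ty": -33, "tz": 0, "wx": 0, "wy": 0, "wz": 0, "hand": 85}
    - {"tx": 0, "ty": 0, "tz": 0, "wx": 0, "wy": 0, "wz": 0, "hand": 85}
    - {"tx": 0, "ty": 0, "tz": 0, "wx": 0, "wy": 0, "wz": 0, "hand": 85}
  squeeze: 30

```text
clock: 1.25
eef_pos: [449.1, 272.5, 206.0]
tcp_rot: [3.141, -0.0, 2.737]
contact_force: [-0.2, 0.9, 0.2]
opening: 0.998
grasp_force: 0.0
```

```bash
python3 - <<'E'
from h import *
f=grab("wrist","pics/w2.png");s=r.sense();print(s["clock"],s["eef_pos"],s["tcp_rot"],s["qpos"],s["opening"])
print(proj(f,[451,273.5,60],True),proj(f,[437,114,60],True))
E
```

```text
1.3 [448.73122528 273.01039079 205.91290499] [ 3.14150628e+00 -4.17926200e-04  2.73794935e+00] [ 5.43448081e-01  1.98116727e-01  1.84523141e+00  4.37607710e-04
  1.09841853e+00 -6.23904075e-01] 0.9955567820224537
[318.19113702 180.46842654] [187.16833525 223.22918587]
```

View pics/w2.png

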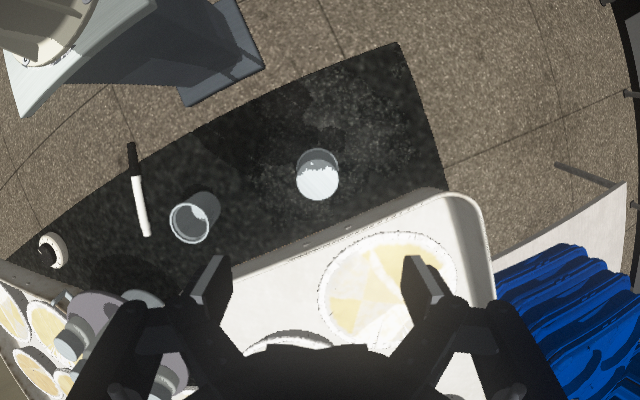

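The wrist view shows the clean cup's top centred at about (318,180), where the triangulated position predicts it. The used cup is at (192,220). I'll descend in two calls.

Request:
arm_command:
  deltas:
    - {"tx": -1, "ty": 1, "tz": 35, "wx": 0, "wy": 0, "wz": 0, "hand": 85}
    - {"tx": 0, "ty": 0, "tz": 45, "wx": 0, "wy": 0, "wz": 0, "hand": 85}
    - {"tx": 0, "ty": 0, "tz": 45, "wx": 0, "wy": 0, "wz": 0, "hand": 85}
    - {"tx": 0, "ty": 0, "tz": 35, "wx": 0, "wy": 0, "wz": 0, "hand": 85}
    - {"tx": 0, "ty": 0, "tz": 18, "wx": 0, "wy": 0, "wz": 0, "hand": 85}
    - {"tx": 0, "ty": 0, "tz": 8, "wx": 0, "wy": 0, "wz": 0, "hand": 85}
    - {"tx": 0, "ty": 0, "tz": 0, "wx": 0, "wy": 0, "wz": 0, "hand": 85}
    - {"tx": 0, "ty": 0, "tz": 0, "wx": 0, "wy": 0, "wz": 0, "hand": 85}

```text
clock: 2.3
eef_pos: [450.9, 273.7, 20.8]
tcp_rot: [3.14, 0.001, 2.738]
contact_force: [0.8, 0.3, 0.4]
opening: 0.994
grasp_force: 0.0
```

Request:
arm_command:
  deltas:
    - {"tx": 0, "ty": 0, "tz": 0, "wx": 0, "wy": 0, "wz": 0, "hand": 60}
    - {"tx": 0, "ty": 0, "tz": 0, "wx": 0, "wy": 0, "wz": 0, "hand": 52}
    - {"tx": 0, "ty": 0, "tz": 0, "wx": 0, "wy": 0, "wz": 0, "hand": 48}
    - {"tx": 0, "ty": 0, "tz": 0, "wx": 0, "wy": 0, "wz": 0, "hand": 44}
    - {"tx": 0, "ty": 0, "tz": 0, "wx": 0, "wy": 0, "wz": 0, "hand": 38}
    - {"tx": 0, "ty": 0, "tz": 0, "wx": 0, "wy": 0, "wz": 0, "hand": 35}
    - {"tx": 0, "ty": 0, "tz": 0, "wx": 0, "wy": 0, "wz": 0, "hand": 35}
    - {"tx": 0, "ty": 0, "tz": 0, "wx": 0, "wy": 0, "wz": 0, "hand": 35}
  squeeze: 30

```text
clock: 3.3
eef_pos: [450.7, 273.0, 20.5]
tcp_rot: [3.141, 0.0, 2.738]
contact_force: [-1.1, -0.9, 7.0]
opening: 0.515
grasp_force: 29.7
```

Request:
arm_command:
  deltas:
    - {"tx": 0, "ty": 0, "tz": -15, "wx": 0, "wy": 0, "wz": 0, "hand": 35}
    - {"tx": 0, "ty": 0, "tz": -35, "wx": 0, "wy": 0, "wz": 0, "hand": 35}
    - {"tx": 0, "ty": 0, "tz": -45, "wx": 0, "wy": 0, "wz": 0, "hand": 35}
    - {"tx": 0, "ty": 0, "tz": -45, "wx": 0, "wy": 0, "wz": 0, "hand": 35}
    - {"tx": 0, "ty": 0, "tz": -45, "wx": 0, "wy": 0, "wz": 0, "hand": 35}
    - {"tx": 0, "ty": 0, "tz": -30, "wx": 0, "wy": 0, "wz": 0, "hand": 35}
    - {"tx": 0, "ty": 0, "tz": -15, "wx": 0, "wy": 0, "wz": 0, "hand": 35}
    - {"tx": 0, "ty": 0, "tz": 0, "wx": 0, "wy": 0, "wz": 0, "hand": 35}

```text
clock: 4.3
eef_pos: [450.7, 273.1, 250.8]
tcp_rot: [3.14, 0.001, 2.738]
contact_force: [-0.3, 0.5, -0.4]
opening: 0.517
grasp_force: 31.0
```

Request:
arm_command:
  deltas:
    - {"tx": -20, "ty": -14, "tz": 0, "wx": 0, "wy": 0, "wz": 0, "hand": 35}
    - {"tx": -48, "ty": -34, "tz": 0, "wx": 0, "wy": 0, "wz": 0, "hand": 35}
    - {"tx": -50, "ty": -35, "tz": 0, "wx": 0, "wy": 0, "wz": 0, "hand": 35}
    - {"tx": -50, "ty": -35, "tz": 0, "wx": 0, "wy": 0, "wz": 0, "hand": 35}
    - {"tx": -50, "ty": -35, "tz": 0, "wx": 0, "wy": 0, "wz": 0, "hand": 35}
    - {"tx": -50, "ty": -35, "tz": 0, "wx": 0, "wy": 0, "wz": 0, "hand": 35}
    - {"tx": -33, "ty": -23, "tz": 0, "wx": 0, "wy": 0, "wz": 0, "hand": 35}
    - {"tx": -15, "ty": -11, "tz": 0, "wx": 0, "wy": 0, "wz": 0, "hand": 35}

```text
clock: 5.3
eef_pos: [653.7, -57.3, 247.6]
tcp_rot: [-3.141, -0.003, 2.736]
contact_force: [0.5, -0.3, -1.3]
opening: 0.513
grasp_force: 31.0
```

Request:
arm_command:
  deltas:
    - {"tx": 0, "ty": 0, "tz": 0, "wx": 0, "wy": 0, "wz": 0, "hand": 35}
    - {"tx": 0, "ty": 0, "tz": 0, "wx": 0, "wy": 0, "wz": 0, "hand": 35}

```text
clock: 5.55
eef_pos: [652.9, -54.0, 249.4]
tcp_rot: [3.142, -0.002, 2.739]
contact_force: [0.6, 0.5, -0.1]
opening: 0.512
grasp_force: 31.0
```

```bash
python3 - <<'E'
from h import *
f=grab("wrist","pics/w3.png");s=r.sense();print(s["clock"],s["eef_pos"],s["tcp_rot"],s["qpos"],s["opening"],s["grasp_force"])
print("pocket",proj(f,[611.5,-157.5,107],True),"tall",proj(f,[519,-41,217],True),"button",proj(f,[447.5,-153,110],True),"nut",proj(f,[565,-99.5,113],True))
E
```

```text
5.6 [653.08740309 -53.88614601 249.77162225] [ 3.14147832e+00 -8.75115595e-04  2.73902189e+00] [-8.48269126e-02  3.65169400e-01  1.51643935e+00  4.01141420e-04
  1.26077951e+00 -1.25317496e+00] 0.509786496317589 31.019145492464304
pocket [212.78766516 183.06386669] tall [253.09372645  30.2148195 ] button [154.75121708  46.77230799] nut [239.56294027 120.67386811]
```

View pics/w3.png

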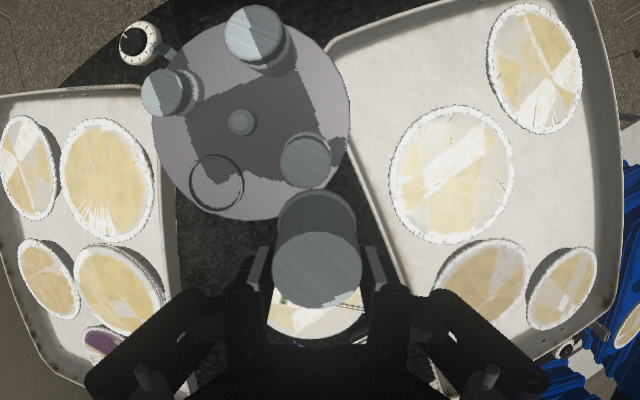

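The wrist view shows the pocket ring centred at about (217,182), the nut at (242,122), the tall jar's cap at (254,34) and the held cup's top at (317,269). The cup is held straight. I'll fit the ring and the held cup's top precisely.

```bash
python3 - <<'E'
from h import *
f=grab("wrist");s=r.sense();im=f["image"];g=cv2.cvtColor(im,cv2.COLOR_RGB2GRAY)
x0,y0,S=175,140,6
c=cv2.resize(g[y0:y0+90,x0:x0+85],None,fx=S,fy=S,interpolation=cv2.INTER_CUBIC)
bh=cv2.morphologyEx(c,cv2.MORPH_BLACKHAT,cv2.getStructuringElement(2,(45,45)))
def radial(cx,cy,r0,r1,img,mode):
    pts=[]
    for a in np.linspace(0,2*np.pi,120,endpoint=False):
        rr=np.arange(r0,r1,.1);u=(cx+rr*np.cos(a)).astype(np.float32);v=(cy+rr*np.sin(a)).astype(np.float32)
        p=cv2.remap(img.astype(np.float32),u[None],v[None],cv2.INTER_LINEAR)[0]
        if mode=="dark":
            k=p.argmin(); 
            if np.median(p)-p[k]<8: continue
        else:
            gr=np.abs(np.gradient(cv2.GaussianBlur(p[None],(0,0),5)[0]));k=gr.argmax()
            if gr[k]<.4: continue
        pts.append((u[k],v[k]))
    pts=np.array(pts,np.float32)
    for _ in range(4):
        e=cv2.fitEllipse(pts);(ex,ey),(w,h),an=e;t=np.deg2rad(an)
        d=pts-[ex,ey];q=np.hypot((d@[np.cos(t),np.sin(t)])/(w/2),(d@[-np.sin(t),np.cos(t)])/(h/2))
        pts=pts[abs(q-1)<.08].astype(np.float32)
    return e,len(pts)
e,n=radial(217,182,21,34,g,"dark");print("ring",e,n)
c_,n2=radial(317,269,33,52,g,"edge");print("cup",c_,n2)
for nm,z,uv in(("ring@105",105,e[0]),("ring@107",107,e[0]),("cuptop",s["eef_pos"][2]+39.5,c_[0]),("nut",113,(242,122))):print(nm,onplane(f,*uv,z,True).round(1))
print(s["eef_pos"])
o=cv2.cvtColor(im,cv2.COLOR_RGB2BGR)
cv2.ellipse(o,e,(0,0,255),1);cv2.ellipse(o,c_,(0,255,0),1)
cv2.imwrite("pics/fit.png",cv2.resize(o[130:330,170:390],(660,600),interpolation=cv2.INTER_CUBIC))
E
```

```text
ring ((216.0358428955078, 185.17950439453125), (53.31376266479492, 61.94104766845703), 173.4413604736328) 90
cup ((316.3072509765625, 269.7095947265625), (76.86685180664062, 91.30899810791016), 88.70082092285156) 98
ring@105 [ 615.6 -156.1  105. ]
ring@107 [ 615.4 -155.2  107. ]
cuptop [650.3 -52.8 289.5]
nut [567.5 -97.8 113. ]
[653.23637252 -53.90323447 249.98442634]
```

View pics/fit.png

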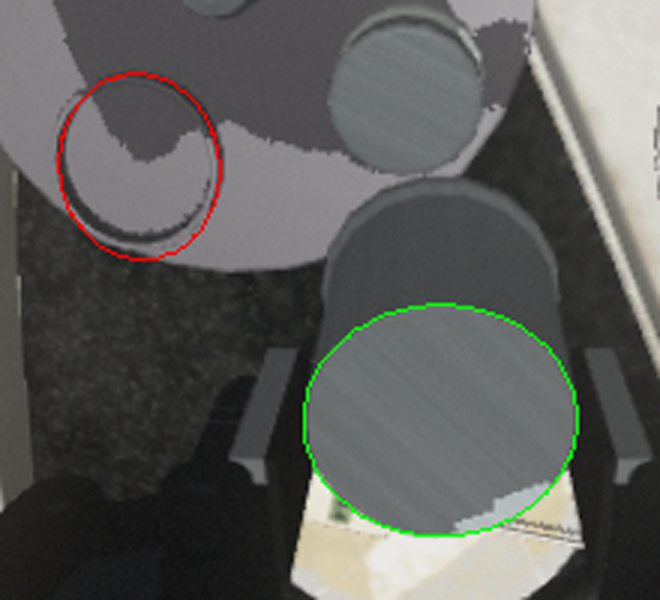

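The green fit follows the cup top exactly. The red ring fit is good to about 1–2 px, with its lower edge slightly low. I'll move lower and closer for a second measurement.

Request:
arm_command:
  deltas:
    - {"tx": -1, "ty": -15, "tz": 0, "wx": 0, "wy": 0, "wz": 0, "hand": 35}
    - {"tx": -1, "ty": -25, "tz": 15, "wx": 0, "wy": 0, "wz": 0, "hand": 35}
    - {"tx": -2, "ty": -20, "tz": 25, "wx": 0, "wy": 0, "wz": 0, "hand": 35}
    - {"tx": 0, "ty": -8, "tz": 15, "wx": 0, "wy": 0, "wz": 0, "hand": 35}
    - {"tx": 0, "ty": 0, "tz": 5, "wx": 0, "wy": 0, "wz": 0, "hand": 35}
    - {"tx": 0, "ty": 0, "tz": 0, "wx": 0, "wy": 0, "wz": 0, "hand": 35}
    - {"tx": 0, "ty": 0, "tz": 0, "wx": 0, "wy": 0, "wz": 0, "hand": 35}

```text
clock: 6.52
eef_pos: [631.5, -119.0, 190.8]
tcp_rot: [3.141, 0.001, 2.738]
contact_force: [0.1, -0.0, -0.5]
opening: 0.51
grasp_force: 31.0
```

```bash
python3 - <<'E'
from h import *
f=grab("wrist");s=r.sense();print(s["clock"],s["eef_pos"],s["tcp_rot"])
o=cv2.cvtColor(f["image"],cv2.COLOR_RGB2BGR);np.save("w4.npy",f["image"])
u,v=proj(f,[614,-157,107],True).astype(int);print(u,v)
def circ(c,R,col):
    p=np.array([proj(f,[c[0]+R*np.cos(a),c[1]+R*np.sin(a),c[2]],True) for a in np.linspace(0,6.28,90)])
    return p
S=5;x0,y0=u-50,v-50
c=cv2.resize(o[y0:y0+100,x0:x0+100],None,fx=S,fy=S,interpolation=cv2.INTER_CUBIC)
for R,col in((30,(0,0,255)),(33,(0,255,0))):
    p=circ([614,-157,107],R,col);cv2.polylines(c,[((p-[x0,y0]+.5)*S).astype(np.int32)],True,col,1)
t=grab("scene")["image"][170:290,330:450,::-1]
c2=np.zeros((500,800,3),np.uint8);c2[:,:500]=c;c2[:300,500:]=cv2.resize(t,(300,300),interpolation=cv2.INTER_CUBIC);cv2.imwrite("pics/w4.png",c2)
E
```

```text
6.575 [ 631.48556564 -119.04326873  190.77340269] [3.14122957e+00 1.28580974e-03 2.73846941e+00]
267 195
```

View pics/w4.png

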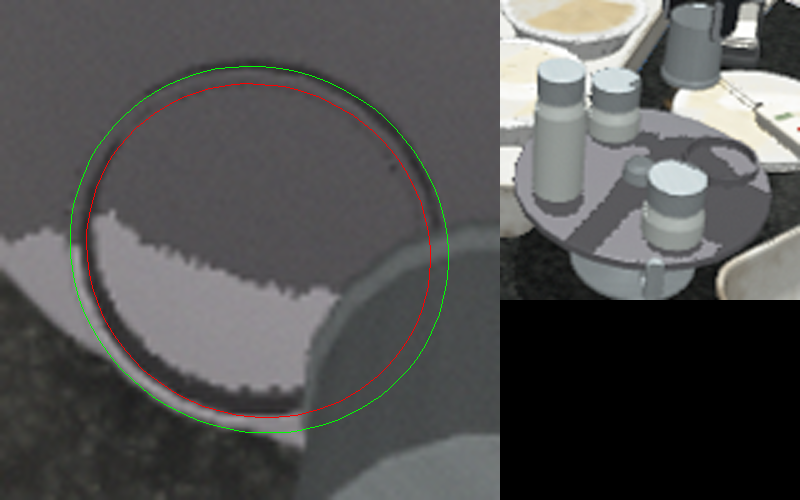

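The overlay shows the 60 and 66 mm circles at (614,-157,107) lying on the ring almost exactly. Next I measure the held cup in the same wrist image: its top circle and the visible arc of its rim.

```bash
cat > cup.py <<'E'
from h import *
from scipy.optimize import least_squares
def measure(f,c0,z,R,a0,a1,w):
    """edge points in radial strips around the projected circle; least-squares centre for fixed R"""
    g=cv2.GaussianBlur(cv2.cvtColor(f["image"],cv2.COLOR_RGB2GRAY),(0,0),.7).astype(np.float32)
    pts=[]
    for a in np.linspace(a0,a1,90):
        rr=np.arange(R-w,R+w,.1)
        q=np.array([proj(f,[c0[0]+t*np.cos(a),c0[1]+t*np.sin(a),z],True) for t in rr],np.float32)
        p=cv2.remap(g,q[None,:,0],q[None,:,1],cv2.INTER_LINEAR)[0]
        gr=np.abs(np.gradient(p));k=gr.argmax()
        if gr[k]>.4: pts.append([c0[0]+rr[k]*np.cos(a),c0[1]+rr[k]*np.sin(a)])
    pts=np.array(pts)
    s=least_squares(lambda x:np.hypot(pts[:,0]-x[0],pts[:,1]-x[1])-R,c0,loss="soft_l1",f_scale=.4)
    s3=least_squares(lambda x:np.hypot(pts[:,0]-x[0],pts[:,1]-x[1])-x[2],[*c0,R],loss="soft_l1",f_scale=.4)
    return s.x.round(2),s3.x.round(2),len(pts),np.median(abs(s.fun)).round(2)
E
python3 - <<'E'
from cup import *
f=grab("wrist");s=r.sense();p=s["eef_pos"];print(p)
th=s["tcp_rot"][2]  # tool x direction in world
c=p[:2]
for it in range(2):
    m=measure(f,c,p[2]+39.5,22.5,0,2*np.pi,6);print("top",m);c=m[0]
c=p[:2]
for it in range(2):
    m=measure(f,c,p[2]-14,26,th-1.0,th+1.0,4);print("rim",m);c=m[0]
c=np.array([614,-157.])
for R in(30,33):print("ring",measure(f,c,107,R,th-.6,th+2.2,1.4),measure(f,c,107,R,0,6.28,1.4))
E
```

```text
[ 631.2885694  -119.1208359   190.64449999]
top (array([ 630.66, -118.63]), array([ 630.27, -118.59,   21.96]), 90, np.float64(0.58))
top (array([ 630.6 , -118.65]), array([ 630.23, -118.6 ,   21.92]), 90, np.float64(0.57))
rim (array([ 632.83, -117.51]), array([ 638.32, -120.04,   31.16]), 90, np.float64(0.94))
rim (array([ 632.84, -117.52]), array([ 634.4 , -118.21,   27.37]), 90, np.float64(0.89))
ring (array([ 613.88, -156.53]), array([ 615.87, -155.88,   31.78]), 83, np.float64(0.89)) (array([ 613.8 , -156.58]), array([ 613.72, -156.61,   30.45]), 69, np.float64(0.83))
ring (array([ 614.82, -156.06]), array([ 613.49, -156.76,   31.82]), 90, np.float64(0.34)) (array([ 614.82, -156.45]), array([ 614.57, -156.56,   32.61]), 69, np.float64(0.49))
```

Request:
arm_command:
  deltas:
    - {"tx": 1, "ty": -12, "tz": 0, "wx": 0, "wy": 0, "wz": 0, "hand": 35}
    - {"tx": 0, "ty": -20, "tz": 0, "wx": 0, "wy": 0, "wz": 0, "hand": 35}
    - {"tx": 0, "ty": -10, "tz": 10, "wx": 0, "wy": 0, "wz": 0, "hand": 35}
    - {"tx": 0, "ty": 0, "tz": 18, "wx": 0, "wy": 0, "wz": 0, "hand": 35}
    - {"tx": 0, "ty": 0, "tz": 16, "wx": 0, "wy": 0, "wz": 0, "hand": 35}
    - {"tx": 0, "ty": 0, "tz": 8, "wx": 0, "wy": 0, "wz": 0, "hand": 35}
    - {"tx": 0, "ty": 0, "tz": 0, "wx": 0, "wy": 0, "wz": 0, "hand": 35}
    - {"tx": 0, "ty": 0, "tz": 0, "wx": 0, "wy": 0, "wz": 0, "hand": 35}

```text
clock: 7.68
eef_pos: [613.8, -157.5, 138.3]
tcp_rot: [3.141, 0.001, 2.738]
contact_force: [0.1, 0.2, 0.4]
opening: 0.513
grasp_force: 31.0
```

```bash
python3 - <<'E'
from cup import *
f=grab("wrist");fs=grab("scene");s=r.sense();p=s["eef_pos"];print(s["clock"],p,s["contact_force"])
o=cv2.cvtColor(f["image"],cv2.COLOR_RGB2BGR)
u,v=proj(f,[614,-157,107],True).astype(int);S=5;x0,y0=u-50,v-70
c=cv2.resize(o[y0:y0+100,x0:x0+100],None,fx=S,fy=S,interpolation=cv2.INTER_CUBIC)
def dr(ctr,z,R,col):
    q=np.array([proj(f,[ctr[0]+R*np.cos(a),ctr[1]+R*np.sin(a),z],True) for a in np.linspace(0,6.28,90)])
    cv2.polylines(c,[((q-[x0,y0]+.5)*S).astype(np.int32)],True,col,1)
dr((614.2,-156.6),107,30,(0,0,255));dr((614.2,-156.6),107,33,(0,0,255));dr(p[:2],p[2]-14,26,(0,255,0));dr(p[:2],p[2]+39.5,22.5,(255,255,0))
t=fs["image"][190:290,340:440,::-1]
c2=np.zeros((500,800,3),np.uint8);c2[:,:500]=c;c2[:300,500:]=cv2.resize(t,(300,300),interpolation=cv2.INTER_CUBIC);cv2.imwrite("pics/w5.png",c2)
E
```

```text
7.775 [ 613.86230593 -157.61028842  138.59761081] [ 0.73243158 -0.07421598 -0.55042417]
```

View pics/w5.png

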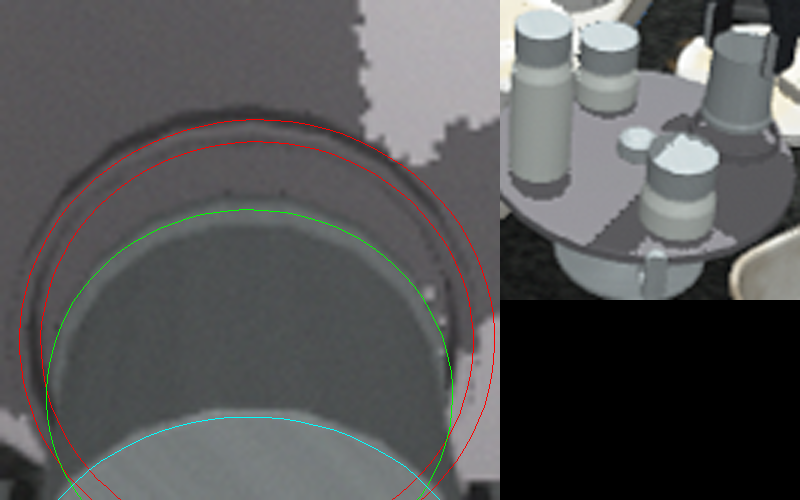

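The overlay shows the held rim about 1 mm toward image-up from the TCP circle and within the ring. The scene crop shows the cup centred above the pocket. I'll shift 1 mm and lower it.

Request:
arm_command:
  deltas:
    - {"tx": -1, "ty": 0, "tz": 5, "wx": 0, "wy": 0, "wz": 0, "hand": 35}
    - {"tx": 0, "ty": 0, "tz": 5, "wx": 0, "wy": 0, "wz": 0, "hand": 35}
    - {"tx": 0, "ty": 0, "tz": 5, "wx": 0, "wy": 0, "wz": 0, "hand": 35}
    - {"tx": 0, "ty": 0, "tz": 3, "wx": 0, "wy": 0, "wz": 0, "hand": 35}
    - {"tx": 0, "ty": 0, "tz": 2, "wx": 0, "wy": 0, "wz": 0, "hand": 35}
    - {"tx": 0, "ty": 0, "tz": 0, "wx": 0, "wy": 0, "wz": 0, "hand": 35}
    - {"tx": 0, "ty": 0, "tz": 0, "wx": 0, "wy": 0, "wz": 0, "hand": 35}

```text
clock: 8.65
eef_pos: [614.4, -158.1, 118.1]
tcp_rot: [3.142, 0.0, 2.738]
contact_force: [0.5, -0.4, 0.8]
opening: 0.516
grasp_force: 31.0
```

The cup's bottom is at about 97.6 mm with no contact force, so it is inside the ring. I'll release it and retreat.

Request:
arm_command:
  deltas:
    - {"tx": 0, "ty": 0, "tz": 0, "wx": 0, "wy": 0, "wz": 0, "hand": 48}
    - {"tx": 0, "ty": 0, "tz": 0, "wx": 0, "wy": 0, "wz": 0, "hand": 54}
    - {"tx": 0, "ty": 0, "tz": 0, "wx": 0, "wy": 0, "wz": 0, "hand": 66}
    - {"tx": 0, "ty": 0, "tz": 0, "wx": 0, "wy": 0, "wz": 0, "hand": 74}
    - {"tx": 0, "ty": 0, "tz": 0, "wx": 0, "wy": 0, "wz": 0, "hand": 76}
    - {"tx": 0, "ty": 0, "tz": 0, "wx": 0, "wy": 0, "wz": 0, "hand": 76}
    - {"tx": 0, "ty": 0, "tz": 0, "wx": 0, "wy": 0, "wz": 0, "hand": 76}
    - {"tx": 0, "ty": 0, "tz": 0, "wx": 0, "wy": 0, "wz": 0, "hand": 76}

```text
clock: 9.65
eef_pos: [614.3, -158.1, 118.0]
tcp_rot: [-3.142, -0.0, 2.738]
contact_force: [-0.1, 0.8, -0.4]
opening: 0.89
grasp_force: 0.0
```

Request:
arm_command:
  deltas:
    - {"tx": 0, "ty": 0, "tz": -10, "wx": 0, "wy": 0, "wz": 0, "hand": 80}
    - {"tx": 0, "ty": 0, "tz": -25, "wx": 0, "wy": 0, "wz": 0, "hand": 85}
    - {"tx": 0, "ty": 0, "tz": -40, "wx": 0, "wy": 0, "wz": 0, "hand": 85}
    - {"tx": 0, "ty": 0, "tz": -40, "wx": 0, "wy": 0, "wz": 0, "hand": 85}
    - {"tx": 0, "ty": 0, "tz": -30, "wx": 0, "wy": 0, "wz": 0, "hand": 85}
    - {"tx": 0, "ty": 0, "tz": -10, "wx": 0, "wy": 0, "wz": 0, "hand": 85}
    - {"tx": 0, "ty": 0, "tz": 0, "wx": 0, "wy": 0, "wz": 0, "hand": 85}
    - {"tx": 0, "ty": 0, "tz": 0, "wx": 0, "wy": 0, "wz": 0, "hand": 85}

```text
clock: 10.65
eef_pos: [613.5, -157.9, 271.4]
tcp_rot: [-3.141, -0.002, 2.738]
contact_force: [0.3, -0.3, 0.3]
opening: 0.994
grasp_force: 0.0
```

```bash
python3 - <<'E'
from cup import *
f=grab("wrist");s=r.sense();print(s["clock"],s["eef_pos"])
for nm,c,z,R,w in(("cuptop",(614,-157),157,22.5,5),("cuptop120",(614,-157),157,22.5,8),("ring",(614,-157),107,33,3),("tall",(520,-41),217,20,6),("disc",(566,-99),97,112,5)):
    c=np.array(c,float)
    for _ in range(3): m=measure(f,c,z,R,0,6.28,w);c=m[0]
    print(nm,m,proj(f,[*c,z],True).round())
E
```

```text
10.7 [ 613.52575058 -157.88604784  271.33984649]
cuptop (array([ 613.41, -158.48]), array([ 613.59, -158.3 ,   22.08]), 90, np.float64(0.59)) [316. 188.]
cuptop120 (array([ 613.5 , -158.12]), array([ 613.64, -158.09,   22.1 ]), 90, np.float64(0.63)) [316. 188.]
ring (array([ 613.56, -161.01]), array([ 613.83, -161.38,   33.48]), 76, np.float64(1.53)) [314. 176.]
tall (array([519.61, -42.59]), array([519.18, -42.83,  19.14]), 90, np.float64(0.86)) [412.  36.]
disc (array([ 567.44, -101.07]), array([ 566.29, -100.68,  110.3 ]), 81, np.float64(1.58)) [348. 116.]
```

The cup top fits at (613.5,-158.1,157) with the right radius, so it is seated in the pocket. Next I move over the tall jar at (519.5,-42.5) and turn the hand back so it has room to rotate.

Request:
arm_command:
  deltas:
    - {"tx": 25, "ty": 13, "tz": 0, "wx": 0, "wy": 0, "wz": 0, "hand": 85}
    - {"tx": 45, "ty": 23, "tz": 0, "wx": 0, "wy": 0, "wz": 0, "hand": 85}
    - {"tx": 42, "ty": 22, "tz": 0, "wx": 0, "wy": 0, "wz": 0, "hand": 85}
    - {"tx": 20, "ty": 11, "tz": 0, "wx": 0, "wy": 0, "wz": 0.1, "hand": 85}
    - {"tx": 0, "ty": 0, "tz": 0, "wx": 0, "wy": 0, "wz": 0.15, "hand": 85}
    - {"tx": 0, "ty": 0, "tz": 0, "wx": 0, "wy": 0, "wz": 0.17, "hand": 85}
    - {"tx": 0, "ty": 0, "tz": 0, "wx": 0, "wy": 0, "wz": 0.17, "hand": 85}
    - {"tx": 0, "ty": 0, "tz": 0, "wx": 0, "wy": 0, "wz": 0.11, "hand": 85}

```text
clock: 11.7
eef_pos: [519.5, -42.7, 271.9]
tcp_rot: [-3.14, -0.001, 2.033]
contact_force: [-0.2, 0.0, 0.7]
opening: 0.994
grasp_force: 0.0
```

Request:
arm_command:
  deltas:
    - {"tx": 0, "ty": 0, "tz": 0, "wx": 0, "wy": 0, "wz": 0, "hand": 85}
    - {"tx": 0, "ty": 0, "tz": 0, "wx": 0, "wy": 0, "wz": 0, "hand": 85}
    - {"tx": 0, "ty": 0, "tz": 0, "wx": 0, "wy": 0, "wz": 0, "hand": 85}

```text
clock: 12.08
eef_pos: [519.9, -42.8, 272.8]
tcp_rot: [-3.141, -0.0, 2.039]
contact_force: [0.5, -0.6, 0.7]
opening: 0.996
grasp_force: 0.0
```

```bash
python3 - <<'E'
from cup import *
f=grab("wrist","pics/w6.png");s=r.sense();p=s["eef_pos"];print(s["clock"],p,s["tcp_rot"],s["qpos"])
for nm,c,z,R,w in(("tall",(519.5,-42.5),217,20,5),("cup",(614,-158),157,22.5,6)):
    c=np.array(c,float)
    for _ in range(3): m=measure(f,c,z,R,0,6.28,w);c=m[0]
    print(nm,m,proj(f,[*c,z],True).round())
print(proj(f,[448.5,-153,110],True))
c=s["tcp_rot"][2];d=np.array([519.5,-42.5])-p[:2];print("tx,ty",d@[np.cos(c),np.sin(c)],d@[np.sin(c),-np.cos(c)])
E
```

```text
12.125 [519.97540939 -42.75082575 272.83438866] [-3.14137927e+00 -1.44192520e-04  2.03885319e+00] [-8.49150638e-02  1.29940756e-01  1.77299264e+00  1.12452700e-05
  1.23891657e+00 -5.52975610e-01]
tall (array([518.24, -40.74]), array([518.2 , -40.66,  20.07]), 90, np.float64(0.97)) [316. 205.]
cup (array([ 613.57, -157.16]), array([ 613.58, -157.15,   22.14]), 90, np.float64(0.33)) [344. 309.]
[221.96834681 229.74898485]
tx,ty 0.43833096410352684 -0.3111167198817882
```

View pics/w6.png

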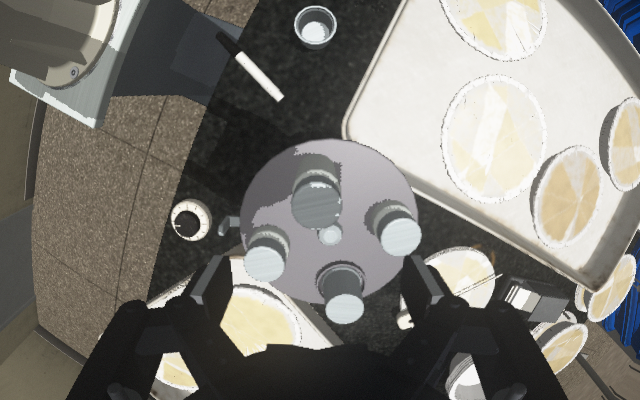

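The last view shows the cup seated in the pocket (top at (344,309)), the tall jar's cap at (316,205), the pointer button at (223,228) as predicted, and the used cup untouched at (315,27). I'll descend and grip the jar.

Request:
arm_command:
  deltas:
    - {"tx": 1, "ty": 0, "tz": 20, "wx": 0, "wy": 0, "wz": 0, "hand": 85}
    - {"tx": 0, "ty": 0, "tz": 35, "wx": 0, "wy": 0, "wz": 0, "hand": 85}
    - {"tx": 0, "ty": 0, "tz": 35, "wx": 0, "wy": 0, "wz": 0, "hand": 85}
    - {"tx": 0, "ty": 0, "tz": 20, "wx": 0, "wy": 0, "wz": 0, "hand": 85}
    - {"tx": 0, "ty": 0, "tz": 7, "wx": 0, "wy": 0, "wz": 0, "hand": 85}
    - {"tx": 0, "ty": 0, "tz": 0, "wx": 0, "wy": 0, "wz": 0, "hand": 85}
    - {"tx": 0, "ty": 0, "tz": 0, "wx": 0, "wy": 0, "wz": 0, "hand": 65}
    - {"tx": 0, "ty": 0, "tz": 0, "wx": 0, "wy": 0, "wz": 0, "hand": 52}

```text
clock: 13.12
eef_pos: [520.1, -41.9, 156.8]
tcp_rot: [3.14, 0.001, 2.038]
contact_force: [-0.2, 0.0, -0.1]
opening: 0.62
grasp_force: 0.0
```

Request:
arm_command:
  deltas:
    - {"tx": 0, "ty": 0, "tz": 0, "wx": 0, "wy": 0, "wz": 0, "hand": 46}
    - {"tx": 0, "ty": 0, "tz": 0, "wx": 0, "wy": 0, "wz": 0, "hand": 42}
    - {"tx": 0, "ty": 0, "tz": 0, "wx": 0, "wy": 0, "wz": 0, "hand": 36}
    - {"tx": 0, "ty": 0, "tz": 0, "wx": 0, "wy": 0, "wz": 0, "hand": 34}
    - {"tx": 0, "ty": 0, "tz": 0, "wx": 0, "wy": 0, "wz": 0, "hand": 34}
    - {"tx": 0, "ty": 0, "tz": 0, "wx": 0, "wy": 0, "wz": 0, "hand": 34}
  squeeze: 40

```text
clock: 13.88
eef_pos: [519.6, -41.9, 156.3]
tcp_rot: [3.142, -0.0, 2.038]
contact_force: [-2.4, 0.6, 6.0]
opening: 0.458
grasp_force: 40.3
```

Request:
arm_command:
  deltas:
    - {"tx": -1.55, "ty": -5.92, "tz": 0, "wx": 0, "wy": 0, "wz": -0.082, "hand": 34}
    - {"tx": -1.55, "ty": -5.92, "tz": 0, "wx": 0, "wy": 0, "wz": -0.082, "hand": 34}
    - {"tx": -1.55, "ty": -5.92, "tz": 0, "wx": 0, "wy": 0, "wz": -0.082, "hand": 34}
    - {"tx": -1.55, "ty": -5.92, "tz": 0, "wx": 0, "wy": 0, "wz": -0.082, "hand": 34}
    - {"tx": -1.55, "ty": -5.92, "tz": 0, "wx": 0, "wy": 0, "wz": -0.082, "hand": 34}
    - {"tx": -1.55, "ty": -5.92, "tz": 0, "wx": 0, "wy": 0, "wz": -0.082, "hand": 34}
    - {"tx": -1.55, "ty": -5.92, "tz": 0, "wx": 0, "wy": 0, "wz": -0.082, "hand": 34}
    - {"tx": -1.55, "ty": -5.92, "tz": 0, "wx": 0, "wy": 0, "wz": -0.082, "hand": 34}

```text
clock: 14.88
eef_pos: [493.6, -82.8, 156.3]
tcp_rot: [-3.141, -0.0, 2.696]
contact_force: [-2.9, 0.1, 5.4]
opening: 0.452
grasp_force: 40.4
```

```bash
python3 - <<'E'
from h import *
s=r.sense();p=s["eef_pos"];v=p[:2]-[566.75,-99.9];print(s["clock"],p,s["tcp_rot"],s["contact_force"],s["grasp_force"],s["opening"],np.hypot(*v),np.degrees(np.arctan2(v[1],v[0]))%360)
E
```

```text
14.875 [493.64453114 -82.81631926 156.30053684] [-3.14137298e+00 -3.61044638e-04  2.69635115e+00] [-2.86763802  0.05966335  5.42303884] 40.43840001182181 0.4519646143998698 75.07504062644 166.84684879138769
```

Forces are low and the arc is right: 166.8° now, with a target of 204.2°. Eight more rows will get there.

Request:
arm_command:
  deltas:
    - {"tx": -1.55, "ty": -5.92, "tz": 0, "wx": 0, "wy": 0, "wz": -0.082, "hand": 34}
    - {"tx": -1.55, "ty": -5.92, "tz": 0, "wx": 0, "wy": 0, "wz": -0.082, "hand": 34}
    - {"tx": -1.55, "ty": -5.92, "tz": 0, "wx": 0, "wy": 0, "wz": -0.082, "hand": 34}
    - {"tx": -1.55, "ty": -5.92, "tz": 0, "wx": 0, "wy": 0, "wz": -0.082, "hand": 34}
    - {"tx": -1.55, "ty": -5.92, "tz": 0, "wx": 0, "wy": 0, "wz": -0.082, "hand": 34}
    - {"tx": -1.55, "ty": -5.92, "tz": 0, "wx": 0, "wy": 0, "wz": -0.082, "hand": 34}
    - {"tx": -1.55, "ty": -5.92, "tz": 0, "wx": 0, "wy": 0, "wz": -0.082, "hand": 34}
    - {"tx": -1.55, "ty": -5.92, "tz": 0, "wx": 0, "wy": 0, "wz": -0.082, "hand": 34}

```text
clock: 15.88
eef_pos: [498.2, -131.0, 156.3]
tcp_rot: [-3.141, -0.001, -2.931]
contact_force: [-4.0, -0.6, 6.9]
opening: 0.457
grasp_force: 40.4
```

Request:
arm_command:
  deltas:
    - {"tx": 0, "ty": 0, "tz": 0, "wx": 0, "wy": 0, "wz": 0, "hand": 34}
    - {"tx": 0, "ty": 0, "tz": 0, "wx": 0, "wy": 0, "wz": 0, "hand": 34}
    - {"tx": 0, "ty": 0, "tz": 0, "wx": 0, "wy": 0, "wz": 0, "hand": 34}
    - {"tx": 0, "ty": 0, "tz": 0, "wx": 0, "wy": 0, "wz": 0, "hand": 34}

```text
clock: 16.38
eef_pos: [498.2, -130.9, 156.3]
tcp_rot: [-3.141, -0.001, -2.933]
contact_force: [-3.6, -2.0, 7.0]
opening: 0.455
grasp_force: 40.4
```

```bash
python3 - <<'E'
from cup import *
s=r.sense();p=s["eef_pos"];v=p[:2]-[566.75,-99.9];print(s["clock"],p,s["tcp_rot"],s["contact_force"],s["grasp_force"],s["opening"],np.hypot(*v),np.degrees(np.arctan2(v[1],v[0]))%360)
f=grab("wrist","pics/w7.png");a=np.radians(24.2)
# cup should be opposite the front mark
c=np.array([566.75+75*np.cos(a),-99.9+75*np.sin(a)]);print(c,proj(f,[*c,157],True))
for _ in range(3): m=measure(f,c,157,22.5,0,6.28,6);c=m[0]
print("cup",m)
g=grab("scene","pics/s7.png");t=grab("top","pics/t7.png")
tb=t["image"][236:254,408:434];k=cv2.cvtColor(tb,cv2.COLOR_RGB2GRAY)>130;n,l,st,ce=cv2.connectedComponentsWithStats(k.astype(np.uint8));print(st[1:],ce[1:]+[408,236])
E
```

```text
16.375 [ 498.17841111 -130.88948852  156.30960219] [-3.14096311e+00 -8.35633934e-04 -2.93289262e+00] [-3.58507718 -1.9564725   7.00396582] 40.42767672410264 0.45486552590908724 75.24899468933816 204.31958967923117
[635.15900871 -69.15577246] [353.86031691 391.68356262]
cup (array([626.46, -71.94]), array([-356378.06,  -52406.08,  360841.34]), 22, np.float64(1.71))
[[6 4 3 5 6]] [[415.         241.83333333]]
```

```bash
python3 - <<'E'
from h import *
for n in("top","scene"):
    f=grab(n);g=cv2.cvtColor(f["image"],cv2.COLOR_RGB2GRAY)
    for nm,ang,z in(("cup",24.2,157),("sq+",114.2,153),("sq-",294.2,153)):
        a=np.radians(ang);P=np.array([566.75+75*np.cos(a),-99.9+75*np.sin(a),z]);u,v=proj(f,P)
        x0,y0=int(u)-16,int(v)-16;c=cv2.resize(g[y0:y0+32,x0:x0+32],None,fx=6,fy=6,interpolation=cv2.INTER_CUBIC)
        for thr in(165,190):
            k,l,st,ce=cv2.connectedComponentsWithStats((c>thr).astype(np.uint8))
            i=l[int((v-y0)*6),int((u-x0)*6)];uv=ce[i]/6+[x0,y0]
            print(n,nm,(round(u,1),round(v,1)),"bg" if i==0 else "",uv.round(1),st[i][2:]/[6,6,36],onplane(f,*uv,z).round(1)-P.round(1))
s=r.sense();print(s["clock"],s["contact_force"],s["grasp_force"],np.abs(s["qvel"]).max())
E
```

```text
top cup (np.float64(387.3), np.float64(168.3))  [387.9 167.9] [ 24.66666667  20.33333333 290.16666667] [ 1.1 -1.5  0. ]
top cup (np.float64(387.3), np.float64(168.3))  [387.2 168.7] [ 18.          17.5        241.44444444] [-1.   0.3  0. ]
top sq+ (np.float64(372.9), np.float64(209.5))  [372.8 207. ] [ 32.    32.   817.25] [6.1 0.1 0. ]
top sq+ (np.float64(372.9), np.float64(209.5))  [372.9 209.9] [ 17.83333333  17.5        239.08333333] [-1.   0.1  0. ]
top sq- (np.float64(428.9), np.float64(183.1)) bg [425.  182.2] [ 32.          32.         694.16666667] [2.3 9.3 0. ]
top sq- (np.float64(428.9), np.float64(183.1)) bg [425.7 182.1] [ 32.          32.         810.22222222] [2.5 7.5 0. ]
scene cup (np.float64(383.7), np.float64(198.6)) bg [383.2 198. ] [ 32.          32.         896.77777778] [1.9 1.9 0. ]
scene cup (np.float64(383.7), np.float64(198.6)) bg [383.2 198. ] [ 32.          32.         914.83333333] [1.9 2.  0. ]
scene sq+ (np.float64(351.2), np.float64(217.5))  [350.3 211.8] [ 32.          24.16666667 661.75      ] [20.  10.8  0. ]
scene sq+ (np.float64(351.2), np.float64(217.5))  [350.2 211.6] [ 32.          23.83333333 643.83333333] [20.6 11.4  0. ]
scene sq- (np.float64(422.4), np.float64(219.1))  [428.1 217.9] [ 26.16666667  32.         422.16666667] [ 9.6 -9.5  0. ]
scene sq- (np.float64(422.4), np.float64(219.1))  [428.1 217.8] [ 25.66666667  32.         394.83333333] [10.1 -9.5  0. ]
16.625 [-3.87990395 -2.53098476  6.14640949] 40.42871020351413 0.001739747239363613
```

The cup and the left squat jar lie within about 1 mm of where they should be, so the jar is at the pointer and gripped at 40 N. I'm handing in.

```bash
python3 -c "
from rig import r
print(r.sign_off())"
```

```text
the job is handed in; nothing more can be done
None
```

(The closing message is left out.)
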